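# Load a conical tube into a swing-out rotor bucket and check that it swings free

## Task

Balance the swing-out rotor: take the conical-bottomed tube off the rocking mixer and lower it, cone down and without dropping it, into the empty bucket straight across the hub from the one that is already loaded, until its cone is fully home in the bucket's tapered seat, and let go. Then check that the bucket you have filled swings free: tip it by pushing the tube's cap in towards the hub, so that the bucket's foot swings outward by at least 20 degrees, and let it hang back plumb with the tube still home. The white rack is there to stand the tube in while you change your hold; leave the standing flask and skirted tube where they are.

Things in the scene. Friction and masses are not known exactly. Their poses are not given: they have to be found in the camera images.
- tube_centre (a point): centre of the task's tube: capped conical-bottomed 50 ml tube, 115 mm long, about 70 g, at first on its side in a mixer nest, cap to the right. On its axis, 57.5 mm from either end; x runs from cap to cone tip. From the tip: cone 22 mm long (10 mm wide at the flat tip, 29 at its top), barrel 29 mm in diameter to 98 mm, blue cap 35 mm in diameter and 17 mm high
- tube_tip (a point): centre of the flat tip of the tube's cone, 57.5 mm from its centre along its +x; axes as the centre's
- nest (a point): the tube's nest in the grey tray of the rocking mixer (160 x 190 mm, platform 56 mm high), on the lying tube's axis 80.5 mm above the table, half-way along; y points along the nest from cap to tip. End blocks hide all but the barrel 30 to 82 mm from the tip, up to 4 mm above the axis; between them there is 24 mm of free depth below the axis and 25 mm beside the barrel
- rack_cell (a point): floor centre (4 mm above the table) of one free square cell of the fixed white two-tier rack (foot 142 x 102 mm, 40 mm high, 3 x 2 cells at 40 mm pitch along its x and y, all empty); z up. The openings are 32.5 mm wide in the top tier and 17.5 mm in the lower, 9 mm up, which centres the tip. A tube stands in it loosely, up to 0.1 rad off plumb, its upper 79 mm out of the rack
- bucket_mouth (a point): centre of the rim of the target, the empty steel bucket across the hub from the loaded one. Bore 32.4 mm with a small lead-in, outside 42 mm (rim collar 45). z points up out of it, x radially outward from the hub, y along its pin axis. Hanging plumb, the rim is 125 mm above the table; the pin axis is 10 mm below the rim
- bucket_seat (a point): where the tip of a fully seated tube lies: on the bucket's axis, 83 mm below the rim, in a tapered cup that matches the tube's cone; the top 32 mm of a seated tube (the cap and 15 mm of barrel) stand above the rim. Axes as the mouth's
- bucket_empty (a joint): swing of the target bucket on its pins, rad: 0 hangs plumb, positive when its foot swings outward (the cap of a tube in it then goes in towards the hub), range -0.3 to 1.4. Weighs 0.16 kg, nearly frictionless: it gives under the lightest push along its x and falls back plumb when left alone; rigid along its y
- rotor_top (a point): top centre of the hub knob of the four-bucket aluminium rotor, 140 mm above the table; the rotor is fixed on a bench stand. The bucket axes are 95 mm from the hub's axis, 90 degrees apart. The loaded bucket, opposite the target, holds a like tube, its blue cap 157 mm above the table; the hub is 72 mm wide and 121 mm high
- flask: conical glass flask, 79 mm wide, 137 mm high, standing; bystander. Origin: centre of its underside
- tube_skirted: free-standing skirted tube with a blue cap, 35 mm wide, 117 mm high, standing on the table; bystander, not the task's tube. Origin: centre of its underside

How it is judged:
On the way, in this order (a step that is already met when the one before it is completed fails the run):
1. the tube is fully home in the tapered seat of the bucket across from the loaded one, let go, the bucket hanging plumb (z of tube_tip in the frame of bucket_seat between -0.006 and 0.003 m and x of tube_tip in the frame of bucket_seat between -0.004 and 0.004 m and y of tube_tip in the frame of bucket_seat between -0.004 and 0.004 m and angle between the x axis of tube_tip and the z axis of bucket_seat, either way round below 0.08 rad and value of joint bucket_empty between -0.1 and 0.1 rad and contact force between the fingers and tube below 0.2 N), for 0.3 s.
2. the bucket has been swung out by 20 degrees with the tube home in it (z of tube_tip in the frame of bucket_seat between -0.006 and 0.003 m and x of tube_tip in the frame of bucket_seat between -0.004 and 0.004 m and y of tube_tip in the frame of bucket_seat between -0.004 and 0.004 m and angle between the x axis of tube_tip and the z axis of bucket_seat, either way round below 0.08 rad and value of joint bucket_empty above 0.34 rad), for 0.02 s.
At the end, for the whole second after the job is handed in: The conical tube is home in the bucket opposite the loaded one (its tip within 3 mm of the seated height and 4 mm of the bucket's axis, its axis within 0.08 rad of the bucket's), released and at rest (tube slower than 20 mm/s), and the bucket hangs plumb within 0.1 rad (all of step 1 and velocity of joint bucket_empty between -0.3 and 0.3 rad/s and linear speed of tube below 0.02 m/s); the robot touches nothing.
It fails at once if the tube is dropped in: it moves faster than 0.5 m/s while its tip is in the bucket, within 80 mm of the seat (distance between tube_tip and bucket_seat below 0.08 m and linear speed of tube above 0.5 m/s).
It fails at once if the flask is shifted by more than 25 mm or tipped (distance of flask from where it was at the start of the episode above 0.025 m or angle between flask's own z axis and vertical above 0.3 rad).
It fails at once if the skirted tube is shifted by more than 25 mm or tipped (distance of tube_skirted from where it was at the start of the episode above 0.025 m or angle between tube_skirted's own z axis and vertical above 0.3 rad).
It also fails if it takes over 61 s, if anything falls off the work surface, if the arm or the gripper's body presses on something with over 40 N, if the wrist force passes 120 N, or if a joint passes its speed limit or range.

## Robot

A 6-joint arm with a two-finger parallel gripper is mounted at the origin on a cart in front of the work surface, level with it; the furniture and walls round the work are solid. World frame = base frame: x ahead of the robot, y to its left, z up, the work surface at z = 0. Lengths are in m, angles in rad, forces in N, time in s.
With the tool pointing down it reaches from about 0.35 to 0.85 m from the base axis. Payload 8.1 kg.
Tool frame: the origin (TCP) lies between the finger pads; the fingertips stand 11 mm ahead of it and the grasp point (between the pads) lies 8 mm behind it (robot.tips_ahead is the distance from the TCP to the fingertips, in m); z points along the fingers, y is the line along which they close (so a half turn about z gives the same grasp; the last joint's range is limited). The gripper opens to 93 mm and grips with 3 to 60 N. Pads are 15 mm wide; open, the fingers measure 128 mm over their backs; the gripper's body (75 mm by 188 mm) begins 65 mm behind the grasp point.
Start: joints at [1.209, 0.13, 1.488, -0, 1.523, -0.085], TCP at [0.164, 0.577, 0.23] pointing down, gripper open.
Joint ranges: [-2.96, 2.96], [-0.89, 2.26], [0.02, 2.5], [-1.34, 4.48], [0, 2.73], [-2.66, 2.66]. Speed limits (rad/s): [2.39, 2.39, 2.79, 3.14, 3.14, 3.14].

## Interface

Orientations are given as a rotation vector (axis times angle).
In Python, from plant import robot gives the robot as it stands. The module is installed in compiled form; this text tells all that it offers.
- The arm moves only by the tool move_arm, never from a script. Its argument "deltas" is one flat list of numbers, 7 for each row, row after row: the shift along the tool's x, y, z in m, then the turn, a rotation vector about the tool's x, y, z in rad, then the opening, from 0 (shut) to 1 (fully open). A call has 1 to 12 rows; each row is the pose to reach, as a shift and turn from the pose commanded when the call began, along the tool's axes at that moment; what a row does not reach only later rows make up. A row lasts 1/8 s, in which the tool goes at most 62.5 mm and 10.7 degrees, less where a joint would pass 70% of its speed; a pose out of reach is approached as far as the arm can. A call with a gripper value outside its range is refused whole. The fingers move at their own pace and stop on an object; "squeeze" is the grip in N (left out, the last holds). Time passes only in rows, so rows that repeat a pose let the fingers close. It gives the time, the measured TCP pose, the force, the opening and the grip force at its end, in the units of the state.
- robot.read_state(): the state, without advancing time (a new reading comes with each control period).
- robot.read_camera(name): name is "side" or "top" or "wrist"; returns (picture, depth): 400x640x3 uint8, red, green, blue; 400x640 float32, m along the optical axis (not along the pixel's ray), 0 where there is no reading.
- robot.camera_model(name): a dict with "K" (3x3 intrinsics, pixels), "R" (3x3) and "t" (3): a world point X has camera coordinates R X + t; the wrist camera has in their place "tool_from_camera" (4x4, takes a point from camera to tool coordinates, whose origin is the TCP and whose axes are the flange's). Camera axes: x right, y down, z forward; pixel columns grow to the right and rows downward; lengths in m; the calibration is good to about 2 mm. A picture is of the moment at which its call begins: read the wrist's pose just before it. camera_model takes no time and is no camera call.
- robot.close_job(): hands the job in; it is judged then, once.
Trained networks look in the newest picture that a camera, given by its name, has taken for a name from the list of things; names that differ only in an ending like _2 or _b are one class to them, and where a whole thing is asked for, a point or a joint stands for the part that bears it (a point fixed in the world has none). Each returns a list of dicts, best first, with "confidence" (0 to 1); they miss things now and then, are a little off and sometimes report something else, mostly with a low value. They report only what shows in the picture. A call takes as long as a camera call.
- robot.recognise(camera, label): "uv" ([column, row] in pixels, amid what is visible of it).
The state is a dict: "t": time; "q": joint angles; "dq": joint speeds; "joint_torque": joint torques, N m; "tool_pos": TCP position; "orientation": TCP orientation; "force": force on the tool from outside, world axes, zero at the start; "wrist_torque": the same for the moment, N m; "opening": finger opening in m; "gripper_force": force on a finger pad.
Only numpy, scipy, OpenCV 4.12 (cv2) and the standard library are available. Lean on these libraries where they do the work, as an engineer would, in place of code of your own. Each camera call takes 0.05 s, during which the arm holds its last target. There are 200 camera calls.

## Working session

There is one attempt and no reset: what is moved stays moved. The work goes in short steps, Python scripts to look and compute and a tool call to move; the robot and the scene stay as the last step left them, time stands still between calls to the robot, and variables do not carry over. Pictures are saved under pics/ and viewed, at most 11 in all, crops included, and the job is handed in when it is done.

Besides the shell and the picture viewer there is one more tool, called after "Request:" as name(argument=value, ...) on one line, values as JSON. move_arm: Moves the arm, as the interface text tells. Its arguments: {"type":"object","properties":{"deltas":{"type":"array","items":{"type":"number"}},"squeeze":{"type":"number"}},"required":["deltas"]}

```bash
mkdir -p pics; cat > h.py <<'E'
import numpy as np, cv2
from scipy.spatial.transform import Rotation as Ro
from plant import robot
def cap(n):
    s=robot.read_state(); p,d=robot.read_camera(n); m=robot.camera_model(n); K=np.array(m['K'])
    if n=='wrist':
        T=np.eye(4);T[:3,:3]=Ro.from_rotvec(s['orientation']).as_matrix();T[:3,3]=s['tool_pos'];M=T@np.array(m['tool_from_camera'])
    else:
        M=np.eye(4);R=np.array(m['R']);M[:3,:3]=R.T;M[:3,3]=-R.T@np.array(m['t'])
    v,u=np.mgrid[0:d.shape[0],0:d.shape[1]]
    c=np.stack([(u-K[0,2])/K[0,0]*d,(v-K[1,2])/K[1,1]*d,d],-1)
    W=c@M[:3,:3].T+M[:3,3]; W[d<=0]=np.nan
    return p,d,W
def save(n,p): cv2.imwrite('pics/'+n+'.png',p[...,::-1])
def near(W,uv,r=4):
    u,v=[int(round(x)) for x in uv]; return np.round(np.nanmedian(W[max(0,v-r):v+r+1,max(0,u-r):u+r+1].reshape(-1,3),0),4)
E
python3 - <<'E'
from h import *
ims=[]
for n in ['side','top']:
    p,d,W=cap(n); save(n,p); np.save(n+'.npy',W)
    for l in ['tube_centre','nest','rack_cell','bucket_mouth','rotor_top','flask','tube_skirted','tube_tip','bucket_seat']:
        print(n,l,[(np.round(r['uv']).tolist(),round(r['confidence'],2),near(W,r['uv']).tolist()) for r in robot.recognise(n,l)[:4]])
s=robot.read_state();print(s)
E
```

```text
side tube_centre [([296.0, 186.0], 0.69, [0.485, 0.3061, 0.081])]
side nest [([301.0, 199.0], 0.86, [0.5056, 0.2748, 0.0489])]
side rack_cell [([291.0, 224.0], 0.61, [0.4852, 0.1065, 0.0349])]
side bucket_mouth [([277.0, 240.0], 0.73, [0.4832, -0.1645, 0.1141])]
side rotor_top [([315.0, 259.0], 0.59, [0.5838, -0.207, 0.0988])]
side flask [([362.0, 205.0], 0.67, [0.7205, 0.2257, 0.0438])]
side tube_skirted [([348.0, 215.0], 0.67, [0.6698, 0.0682, 0.0802])]
side tube_tip [([295.0, 184.0], 0.65, [0.481, 0.3172, 0.0828])]
side bucket_seat [([280.0, 239.0], 0.67, [0.4911, -0.1568, 0.1149])]
top tube_centre [([214.0, 242.0], 0.82, [0.4714, 0.3537, 0.0932])]
top nest [([222.0, 226.0], 0.9, [0.5141, 0.3444, 0.0552])]
top rack_cell [([309.0, 232.0], 0.62, [0.5022, 0.1106, 0.0096])]
top bucket_mouth [([410.0, 242.0], 0.57, [0.4785, -0.1575, 0.0652])]
top rotor_top [([414.0, 206.0], 0.94, [0.5692, -0.156, 0.1208])]
top flask [([262.0, 155.0], 0.8, [0.7039, 0.2383, 0.0753])]
top tube_skirted [([323.0, 167.0], 0.51, [0.6668, 0.0754, 0.116])]
top tube_tip []
top bucket_seat [([410.0, 243.0], 0.83, [0.4759, -0.157, 0.0696]), ([263.0, 154.0], 0.25, [0.7062, 0.2356, 0.0754])]
{'t': 1.0, 'q': array([ 1.20862363e+00,  1.30395283e-01,  1.48819462e+00,  2.80749706e-06,
        1.52303853e+00, -8.54371631e-02]), 'dq': array([-0.00071067,  0.00144022, -0.0003114 ,  0.00211356,  0.00021293,
        0.00053663]), 'joint_torque': array([-2.15047576e-04, -5.59773159e+01, -4.92075205e+01,  7.66062504e-02,
        2.29923078e-02,  3.42794056e-05]), 'tool_pos': array([0.16392668, 0.57716545, 0.229641  ]), 'orientation': array([-4.33308144e-01, -3.11155610e+00,  5.38252158e-05]), 'force': array([-0.00152387,  0.47076151, -0.46082666]), 'wrist_torque': array([ 0.01777202,  0.06051266, -0.02208539]), 'gripper_force': 0.0, 'opening': 0.09300801839462554}
```

View pics/top.png

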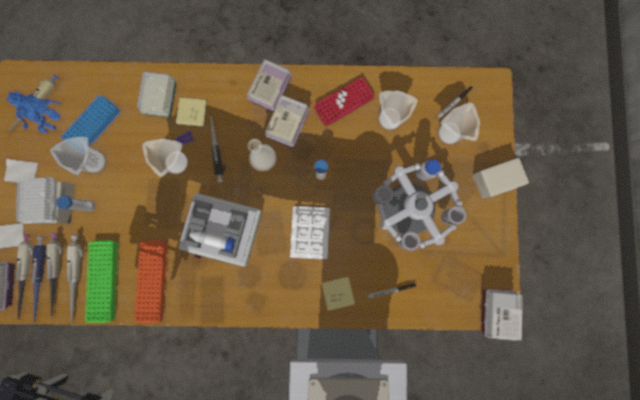

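View pics/side.png

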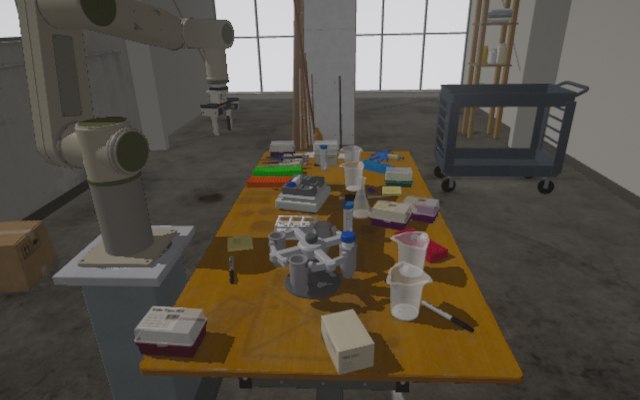

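```bash
python3 - <<'E'
from h import *
W=np.load('top.npy'); p=cv2.imread('pics/top.png').astype(int); b,g,r=p[...,0],p[...,1],p[...,2]
print('wrist',np.round(robot.camera_model('wrist')['tool_from_camera'],3).tolist(), np.round(robot.camera_model('wrist')['K'],0).tolist())
blue=(b>r+50)&(b>g+30)
def reg(m,u0,u1,v0,v1,name):
    q=np.zeros_like(m);q[v0:v1,u0:u1]=m[v0:v1,u0:u1]; P=W[q]; print(name,len(P),np.round(np.nanmean(P,0),3),np.round(np.nanpercentile(P,[5,95],axis=0),3).tolist())
reg(blue,220,245,230,260,'cap'); reg(blue,310,335,155,180,'skirt'); reg(blue,420,445,155,180,'loaded')
z=W[...,2]
reg((z>.13)&(z<.15),405,435,190,220,'knob')
reg((z>.084)&(z<.105)&(r>150)&(abs(r-b)<40),188,232,228,255,'barrel')
reg((z>.03)&(z<.05),285,335,200,264,'rack')
for (u,v) in [(386,194),(455,215),(410,241)]:
    reg((z>.115)&(z<.13),u-13,u+13,v-13,v+13,'rim')
big=cv2.resize(cv2.imread('pics/top.png')[145:275,170:480],None,fx=2.5,fy=2.5,interpolation=cv2.INTER_CUBIC); cv2.imwrite('pics/crop.png',big)
E
```

```text
wrist [[0.001, -0.966, -0.258, 0.072], [1.0, 0.001, 0.0, -0.001], [-0.0, -0.258, 0.966, -0.156], [0.0, 0.0, 0.0, 1.0]] [[282.0, 0.0, 319.0], [0.0, 282.0, 201.0], [0.0, 0.0, 1.0]]
cap 82 [0.464 0.315 0.094] [[0.451, 0.306, 0.087], [0.477, 0.323, 0.099]]
skirt 93 [0.672 0.081 0.116] [[0.664, 0.068, 0.113], [0.683, 0.094, 0.119]]
loaded 163 [ 0.664 -0.194  0.155] [[0.65, -0.208, 0.15], [0.678, -0.18, 0.158]]
knob 131 [ 0.573 -0.171  0.138] [[0.56, -0.184, 0.133], [0.585, -0.158, 0.141]]
barrel 242 [0.476 0.367 0.092] [[0.462, 0.332, 0.086], [0.489, 0.407, 0.096]]
rack 651 [0.502 0.109 0.039] [[0.442, 0.067, 0.036], [0.564, 0.15, 0.042]]
rim 180 [ 0.6   -0.081  0.122] [[0.571, -0.1, 0.118], [0.63, -0.062, 0.126]]
rim 199 [ 0.549 -0.264  0.122] [[0.52, -0.282, 0.116], [0.579, -0.243, 0.126]]
rim 187 [ 0.483 -0.145  0.122] [[0.464, -0.173, 0.117], [0.501, -0.115, 0.126]]
```

View pics/crop.png

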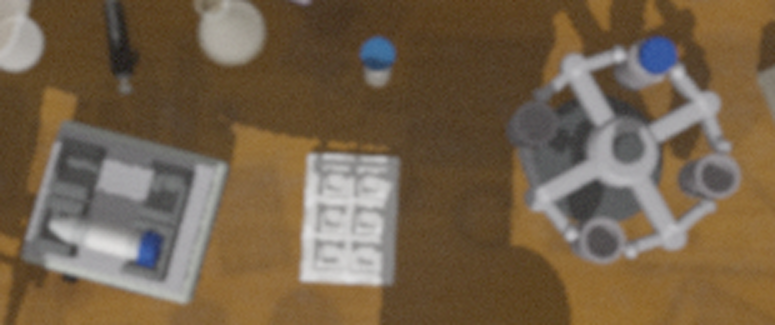

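```bash
cat >> h.py <<'E'
Rz=lambda a:Ro.from_euler('z',a); Ry=lambda a:Ro.from_euler('y',a)
def wrist(q1,s,R):
    m=(Ry(-s)*Rz(-q1)*R*Rz(-np.pi/2)).as_matrix()
    o=[]
    q5=np.arccos(np.clip(m[2,2],-1,1)); q4=np.arctan2(m[1,2],m[0,2]); q6=np.arctan2(m[2,1],-m[2,0])
    return np.round([q4,q5,q6],2)
def frame(z,y):
    z=np.array(z,float)/np.linalg.norm(z); y=np.array(y,float); y-=z*(y@z); y/=np.linalg.norm(y)
    return Ro.from_matrix(np.stack([np.cross(y,z),y,z],1))
def rel(R,p):
    s=robot.read_state(); R0=Ro.from_rotvec(s['orientation'])
    return np.round(R0.inv().apply(np.array(p)-s['tool_pos']),4).tolist(), np.round((R0.inv()*R).as_rotvec(),4).tolist()
E
python3 - <<'E'
from h import *
t=np.array([.22,.975,0]); t/=np.linalg.norm(t); n=np.array([-t[1],t[0],0]); dn=np.array([0,0,-1.])
s=robot.read_state();q=s['q'];print(wrist(q[0],q[1]+q[2],Ro.from_rotvec(s['orientation'])))
for sg in (1,-1):
    print('sg',sg)
    print('down',wrist(.65,1.75,frame(dn,sg*n)))
    for a in (0,.4,.6,.8):
        print(a,'nest',wrist(.55,1.75,frame(dn*np.cos(a)+t*np.sin(a),sg*n)))
        for yaw in (-.5,0,.5,1):
            h=np.array([np.sin(yaw),-np.cos(yaw),0]); y=np.cross(dn,h)
            yy=np.array([-np.cos(yaw),-np.sin(yaw),0])
            print('  rack yaw',yaw,wrist(.65-.2*yaw,1.8,frame(h*np.cos(a)+dn*np.sin(a),sg*yy)))
    R=frame(dn,sg*n); print(rel(R,[.474,.359,.25]))
E
```

```text
[ 0.    1.52 -0.09]
sg 1
down [ 0.    1.39 -2.27]
0 nest [ 0.    1.39 -2.37]
  rack yaw -0.5 [-0.97  2.75 -2.5 ]
  rack yaw 0 [-1.4   2.2  -2.86]
  rack yaw 0.5 [-1.56  1.62 -2.91]
  rack yaw 1 [-1.71  1.04 -2.87]
0.4 nest [ 0.31  1.12 -2.47]
  rack yaw -0.5 [-0.47  2.44 -2.07]
  rack yaw 0 [-0.97  2.04 -2.63]
  rack yaw 0.5 [-1.17  1.53 -2.91]
  rack yaw 1 [-1.24  0.98 -3.13]
0.6 nest [ 0.5   1.01 -2.56]
  rack yaw -0.5 [-0.34  2.26 -1.98]
  rack yaw 0 [-0.78  1.94 -2.55]
  rack yaw 0.5 [-0.97  1.48 -2.92]
  rack yaw 1 [-1.    0.99  3.02]
0.8 nest [ 0.71  0.91 -2.68]
  rack yaw -0.5 [-0.25  2.07 -1.93]
  rack yaw 0 [-0.61  1.82 -2.5 ]
  rack yaw 0.5 [-0.78  1.44 -2.95]
  rack yaw 1 [-0.77  1.03  2.9 ]
([-0.3579, -0.1251, -0.0204], [-0.0, -0.0, -1.6256])
sg -1
down [0.   1.39 0.87]
0 nest [0.   1.39 0.77]
  rack yaw -0.5 [-0.97  2.75  0.64]
  rack yaw 0 [-1.4   2.2   0.29]
  rack yaw 0.5 [-1.56  1.62  0.23]
  rack yaw 1 [-1.71  1.04  0.27]
0.4 nest [0.31 1.12 0.67]
  rack yaw -0.5 [-0.47  2.44  1.08]
  rack yaw 0 [-0.97  2.04  0.52]
  rack yaw 0.5 [-1.17  1.53  0.23]
  rack yaw 1 [-1.24  0.98  0.01]
0.6 nest [0.5  1.01 0.58]
  rack yaw -0.5 [-0.34  2.26  1.16]
  rack yaw 0 [-0.78  1.94  0.59]
  rack yaw 0.5 [-0.97  1.48  0.22]
  rack yaw 1 [-1.    0.99 -0.12]
0.8 nest [0.71 0.91 0.46]
  rack yaw -0.5 [-0.25  2.07  1.21]
  rack yaw 0 [-0.61  1.82  0.64]
  rack yaw 0.5 [-0.78  1.44  0.2 ]
  rack yaw 1 [-0.77  1.03 -0.24]
([-0.3579, -0.1251, -0.0204], [-0.0, 0.0, 1.516])
```

Request:
move_arm(deltas=[-0.358, -0.125, -0.02, 0, 0, 1.516, 0.4, -0.358, -0.125, -0.02, 0, 0, 1.516, 0.4, -0.358, -0.125, -0.02, 0, 0, 1.516, 0.4, -0.358, -0.125, -0.02, 0, 0, 1.516, 0.4, -0.358, -0.125, -0.02, 0, 0, 1.516, 0.4, -0.358, -0.125, -0.02, 0, 0, 1.516, 0.4, -0.358, -0.125, -0.02, 0, 0, 1.516, 0.4, -0.358, -0.125, -0.02, 0, 0, 1.516, 0.4, -0.358, -0.125, -0.02, 0, 0, 1.516, 0.4, -0.358, -0.125, -0.02, 0, 0, 1.516, 0.4, -0.358, -0.125, -0.02, 0, 0, 1.516, 0.4])

```text
t: 2.38
tool_pos: [0.4739, 0.3593, 0.2496]
orientation: [2.451, 1.965, -0.0]
force: [0.4, 0.2, 0.1]
opening: 0.0372
gripper_force: 0.0
```

```bash
python3 - <<'E'
from h import *
s=robot.read_state(); print(s['t'],s['tool_pos'],s['q'],s['opening'],Ro.from_rotvec(s['orientation']).as_matrix().round(3).tolist())
p,d,W=cap('wrist'); save('w1',p); np.save('w1.npy',W)
hsv=cv2.cvtColor(p,cv2.COLOR_RGB2HSV); z=W[...,2]
blue=(hsv[...,0]>95)&(hsv[...,0]<130)&(hsv[...,1]>120)&(z>.07)
P=W[blue];print('cap',len(P),np.nanpercentile(P,[2,50,98],axis=0).round(4).tolist())
m=(z>.0855)&(z<.105)&(abs(W[...,0]-.475)<.08)&(abs(W[...,1]-.36)<.09); P=W[m]; print('high',len(P),np.nanpercentile(P,[2,50,98],axis=0).round(4).tolist())
c,_=None,None
xy=P[:,:2];mu=xy.mean(0);u,sv,vt=np.linalg.svd(xy-mu);print(mu,vt[0],(( xy-mu)@vt[0]).min(),((xy-mu)@vt[0]).max())
print([(r['uv'],r['confidence'],near(W,r['uv'])) for l in ('tube_centre','nest') for r in robot.recognise('wrist',l)[:2]])
E
```

```text
2.375 [0.4739133  0.35932684 0.24964567] [ 5.62571177e-01  1.08565964e-01  1.47547552e+00 -4.92044023e-05
  1.55755151e+00  7.81528367e-01] 0.03716182149336998 [[0.217, 0.976, 0.0], [0.976, -0.217, -0.0], [-0.0, 0.0, -1.0]]
cap 715 [[0.4193, 0.3081, 0.0835], [0.4654, 0.3242, 0.0987], [0.5346, 0.4, 0.3643]]
high 2966 [[0.445, 0.2986, 0.0855], [0.4782, 0.3641, 0.0921], [0.5444, 0.43, 0.0985]]
[0.48097063 0.36352813] [-0.22061085 -0.97536191] -0.07185121941719565 0.0696854611347604
[([320.4, 186.7], 0.64, array([0.4751, 0.363 , 0.0955])), ([349.9, 158.9], 0.87, array([0.5164, 0.3813, 0.0571]))]
```

View pics/w1.png

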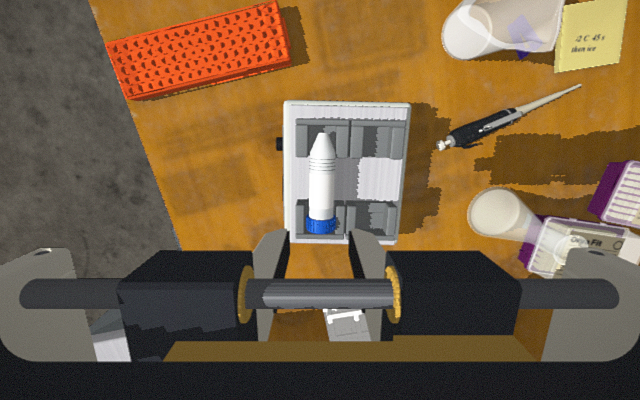

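```bash
cat >> h.py <<'E'
def cmd(R,p): # p = grasp point target -> TCP
    return rel(R, np.array(p)+R.as_matrix()[:,2]*.008)
E
python3 - <<'E'
from h import *
W=np.load('w1.npy'); A=W[125:240,300:342].reshape(-1,3); A=A[(A[:,2]>.086)&(A[:,2]<.102)]
t=np.array([.22,.975]);t/=np.linalg.norm(t);n=np.array([t[1],-t[0]])
c=np.array([.475,.363]); a=(A[:,:2]-c)@t; b=(A[:,:2]-c)@n
for lo in range(-70,70,10):
    k=(a>=lo/1e3)&(a<(lo+10)/1e3)
    if k.sum()>5: print(lo,k.sum(),np.percentile(b[k],[3,97]).round(4),b[k].mean().round(4),np.percentile(A[k,2],90).round(4))
t3=np.array([*t,0]); dn=np.array([0,0,-1.]); n3=np.array([n[0],n[1],0])
al=.65; R=frame(dn*np.cos(al)+t3*np.sin(al),n3)
print(R.as_matrix().round(3).tolist())
for h in (.06,0): print(cmd(R,np.array([*c,.0825])-t3*.0055-h*R.as_matrix()[:,2]))
print(cmd(R,np.array([*c,.0825])-t3*.0055+[0,0,.06]))
E
```

```text
-70 15 [-0.0209  0.0186] -0.001 0.0866
-60 102 [-0.0164  0.0171] 0.0 0.0985
-50 245 [-0.0163  0.017 ] 0.0001 0.099
-40 223 [-0.0126  0.0169] 0.0014 0.0969
-30 193 [-0.0115  0.0143] 0.001 0.0958
-20 198 [-0.0114  0.0142] 0.001 0.0962
-10 201 [-0.0113  0.0141] 0.0014 0.096
0 204 [-0.0113  0.0139] 0.0018 0.096
10 209 [-0.0113  0.0149] 0.0017 0.0958
20 210 [-0.0101  0.0147] 0.0022 0.0956
30 234 [-0.0112  0.0146] 0.002 0.0957
40 171 [-0.0179  0.0192] 0.0018 0.0929
50 76 [-0.0186  0.0188] 0.0025 0.0894
60 11 [-0.0217  0.0226] -0.0115 0.0871
[[0.175, 0.975, 0.133], [0.777, -0.22, 0.59], [0.605, 0.0, -0.796]]
([-0.0331, 0.0001, 0.1258], [-0.0004, 0.65, 0.0014])
([0.0032, 0.0002, 0.1735], [-0.0004, 0.65, 0.0014])
([0.0032, 0.0002, 0.1135], [-0.0004, 0.65, 0.0014])
```

Request:
move_arm(deltas=[0.003, 0.001, 0.05, 0, 0.17, 0, 0.4, 0.003, 0.001, 0.1, 0, 0.34, 0, 0.4, 0.003, 0.001, 0.112, 0, 0.5, 0, 0.4, 0.003, 0.001, 0.113, 0, 0.65, 0, 0.4, 0.003, 0.001, 0.113, 0, 0.65, 0, 0.4, 0.003, 0.001, 0.13, 0, 0.65, 0, 0.4, 0.003, 0.001, 0.145, 0, 0.65, 0, 0.4, 0.003, 0.001, 0.16, 0, 0.65, 0, 0.4, 0.003, 0.001, 0.1735, 0, 0.65, 0, 0.4, 0.003, 0.001, 0.1735, 0, 0.65, 0, 0.4])

```text
t: 3.78
tool_pos: [0.4745, 0.3618, 0.0742]
orientation: [-2.07, -1.654, -0.693]
force: [-0.4, -0.6, -0.4]
opening: 0.0368
gripper_force: 0.0
```

```bash
python3 - <<'E'
from h import *
s=robot.read_state(); print(s['q'],s['tool_pos'],s['wrist_torque'])
p,d,W=cap('wrist'); save('w2',p)
E
```

```text
[ 0.21516835 -0.01916266  2.0932477   0.760665    0.91931682  0.00672554] [0.47454435 0.36175633 0.07417785] [-0.33309497  0.18739347 -0.01210566]
```

View pics/w2.png

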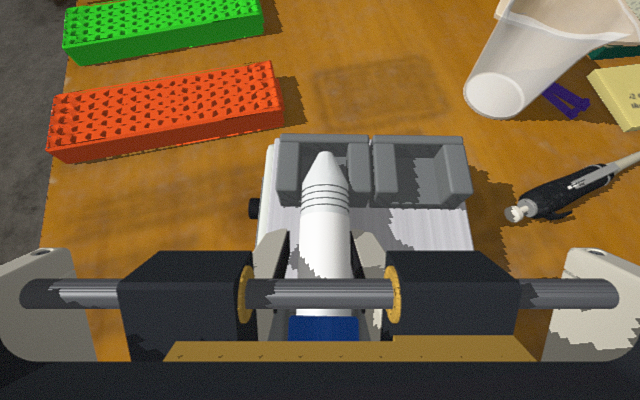

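Request:
move_arm(deltas=[0, 0, 0, 0, 0, 0, 0, 0, 0, 0, 0, 0, 0, 0, 0, 0, 0, 0, 0, 0, 0, 0, 0, 0, 0, 0, 0, 0, 0.012, 0, -0.016, 0, 0, 0, 0, 0.03, 0, -0.04, 0, 0, 0, 0, 0.06, 0, -0.08, 0, 0, 0, 0, 0.085, 0, -0.111, 0, 0, 0, 0, 0.085, 0, -0.111, 0, 0, 0, 0], squeeze=25)

```text
t: 4.95
tool_pos: [0.478, 0.3629, 0.222]
orientation: [-2.068, -1.658, -0.708]
force: [-0.4, -0.7, -0.1]
opening: 0.0284
gripper_force: 24.9
```

```bash
cat > k.py <<'E'
from h import *
E
python3 - <<'E'
from h import *
s=robot.read_state(); q=s['q'];print(q, s['opening'])
R=Ro.from_rotvec(s['orientation']).as_matrix(); print(wrist(q[0],q[1]+q[2],Ro.from_matrix(R)))
print(R.round(3).tolist())
# rack geometry from top (fit of rack top rectangle)
W=np.load('top.npy'); z=W[...,2]; m=np.zeros(z.shape,bool); m[200:264,285:335]=((z>.034)&(z<.046))[200:264,285:335]
print('rack',cv2.minAreaRect(W[m][:,:2].astype(np.float32)*1000))
E
```

```text
[ 0.21581352 -0.22865404  1.98890092  0.64421361  1.15060843  0.23432527] 0.028392044726464855
[0.64 1.15 0.23]
[[0.17, 0.975, 0.14], [0.775, -0.22, 0.592], [0.608, 0.007, -0.794]]
rack ((502.6442565917969, 108.37451171875), (87.52841186523438, 127.29222869873047), 87.9817123413086)
```

```bash
cat > k.py <<'E'
from h import *
from scipy.optimize import least_squares
S=[([1.20862363,.130395283,1.48819462,0,1.52303853,-.0854371],[.16392668,.57716545,.229641]),
([.562571177,.108565964,1.47547552,0,1.55755151,.781528],[.4739133,.35932684,.24964567]),
([.21516835,-.01916266,2.0932477,.760665,.91931682,.00672554],[.47454435,.36175633,.07417785]),
([0.21581352,-0.22865404,1.98890092,0.64421361,1.15060843,0.23432527],[.478,.3629,.222])]
def rot(q): return Rz(q[0])*Ry(q[1]+q[2])*Rz(q[3])*Ry(q[4])*Rz(q[5])*Rz(np.pi/2)
def cols(q):
    s=q[1]+q[2]; r=Rz(q[0]).as_matrix(); X=r[:,0]; Z=np.array([0,0,1.])
    return np.stack([X,Z,X*np.sin(q[1])+Z*np.cos(q[1]),X*np.sin(s)+Z*np.cos(s),X*np.cos(s)-Z*np.sin(s),rot(q).as_matrix()[:,2]],1)
A=np.vstack([cols(q) for q,p in S]); L,res,rk,sv=np.linalg.lstsq(A,np.hstack([p for q,p in S]),rcond=None)
err=np.abs(A@L-np.hstack([p for q,p in S])).max()
def fk(q): return cols(q)@L, rot(q)
lo=np.array([-2.96,-.89,.02,-1.34,0,-2.66]); hi=np.array([2.96,2.26,2.5,4.48,2.73,2.66])
def ik(R,p,q0):
    f=lambda q:np.r_[(fk(q)[0]-p)*5,(R.inv()*fk(q)[1]).as_rotvec()]
    o=least_squares(f,np.clip(q0,lo+.01,hi-.01),bounds=(lo,hi)); return o.x.round(2),round(float(np.abs(o.fun).max()),4)
def wc(q): return fk(q)[0]-L[5]*fk(q)[1].as_matrix()[:,2]
E
python3 - <<'E'
from k import *
print(L.round(3),rk,err,sv.round(3))
s=robot.read_state(); q0=s['q']; t=np.array([.22,.975,0]);t/=np.linalg.norm(t)
R0=Ro.from_rotvec(s['orientation']); tt=R0.inv().apply(t); print('tube in tool',tt)
for yaw in (0,.3,.6,.9,1.2):
  for cell in ([.4633,.1298],[.5033,.1284]):
    # tube t->down ; tool: z = h cos a + dn sin a
    a=.65; h=np.array([np.sin(yaw),-np.cos(yaw),0]); R=frame(h*np.cos(a)+np.array([0,0,-1])*np.sin(a),[np.cos(yaw),np.sin(yaw),0])
    for z in (.2,.067):
        p=np.array([*cell,z])+R.as_matrix()[:,2]*.008
        q,e=ik(R,p,q0); print(yaw,cell,z,q,e,'wc',wc(q).round(3),'tube',R.apply(tt).round(2))
E
```

```text
[-0.054  0.371  0.429  0.601  0.083  0.458] 6 0.048082736317084374 [3.901 2.821 0.774 0.373 0.261 0.145]
tube in tool [ 7.93801223e-01 -7.30681125e-05  6.08177288e-01]
0 [0.4633, 0.1298] 0.2 [ 0.81  0.46  1.46 -0.62  1.91  0.81] 0.0 wc [0.464 0.487 0.471] tube [-0. -0. -1.]
0 [0.4633, 0.1298] 0.067 [ 0.81  0.63  1.48 -0.59  1.76  0.92] 0.0 wc [0.463 0.487 0.337] tube [-0. -0. -1.]
0 [0.5033, 0.1284] 0.2 [ 0.77  0.52  1.38 -0.65  1.91  0.77] 0.0 wc [0.503 0.488 0.47 ] tube [-0. -0. -1.]
0 [0.5033, 0.1284] 0.067 [ 0.77  0.68  1.4  -0.62  1.76  0.88] 0.0 wc [0.503 0.487 0.339] tube [-0. -0. -1.]
0.3 [0.4633, 0.1298] 0.2 [ 0.92  0.29  1.67 -0.72  1.77  0.7 ] 0.0 wc [0.359 0.472 0.477] tube [ 0. -0. -1.]
0.3 [0.4633, 0.1298] 0.067 [ 0.92  0.48  1.69 -0.7   1.61  0.84] 0.0 wc [0.36  0.472 0.344] tube [ 0. -0. -1.]
0.3 [0.5033, 0.1284] 0.2 [ 0.87  0.34  1.61 -0.75  1.74  0.66] 0.0 wc [0.398 0.471 0.475] tube [ 0. -0. -1.]
0.3 [0.5033, 0.1284] 0.067 [ 0.87  0.53  1.63 -0.73  1.59  0.79] 0.0 wc [0.398 0.471 0.338] tube [ 0. -0. -1.]
0.6 [0.4633, 0.1298] 0.2 [ 1.02  0.1   1.9  -0.81  1.62  0.5
[... 559 characters left out ...]
c [0.183 0.35  0.338] tube [ 0. -0. -1.]
0.9 [0.5033, 0.1284] 0.2 [ 1.01 -0.1   2.1  -0.93  1.4   0.41] 0.0 wc [0.221 0.352 0.472] tube [ 0. -0. -1.]
0.9 [0.5033, 0.1284] 0.067 [ 1.01  0.16  2.12 -0.99  1.23  0.64] 0.0 wc [0.222 0.353 0.34 ] tube [ 0. -0. -1.]
1.2 [0.4633, 0.1298] 0.2 [ 1.11 -0.47  2.38 -0.97  1.3   0.23] 0.0 wc [0.129 0.261 0.475] tube [ 0. -0. -1.]
1.2 [0.4633, 0.1298] 0.067 [ 1.11 -0.13  2.42 -1.09  1.1   0.57] 0.0 wc [0.128 0.258 0.337] tube [ 0. -0. -1.]
1.2 [0.5033, 0.1284] 0.2 [ 0.99 -0.41  2.34 -0.99  1.19  0.18] 0.0 wc [0.169 0.258 0.475] tube [ 0. -0. -1.]
1.2 [0.5033, 0.1284] 0.067 [ 0.99 -0.08  2.37 -1.15  1.02  0.53] 0.0 wc [0.17  0.259 0.34 ] tube [ 0. -0. -1.]
```

```bash
python3 - <<'E'
from k import *
yaw=.6;a=.65; h=np.array([np.sin(yaw),-np.cos(yaw),0]); R=frame(h*np.cos(a)+np.array([0,0,-1])*np.sin(a),[np.cos(yaw),np.sin(yaw),0])
print(cmd(R,[.5033,.1284,.165]))
print(R.as_matrix().round(3).tolist())
E
```

```text
([-0.2186, 0.0805, -0.0888], [-0.1133, -1.4742, -0.9013])
[[-0.342, 0.825, 0.45], [0.499, 0.565, -0.657], [-0.796, -0.0, -0.605]]
```

Request:
move_arm(deltas=[-0.022, 0.008, -0.009, -0.0113, -0.1474, -0.0901, 0, -0.044, 0.016, -0.018, -0.0227, -0.2948, -0.1803, 0, -0.066, 0.024, -0.027, -0.034, -0.4423, -0.2704, 0, -0.088, 0.032, -0.036, -0.0453, -0.5897, -0.3605, 0, -0.109, 0.04, -0.044, -0.0567, -0.7371, -0.4507, 0, -0.131, 0.048, -0.053, -0.068, -0.8845, -0.5408, 0, -0.153, 0.056, -0.062, -0.0793, -1.0319, -0.6309, 0, -0.175, 0.064, -0.071, -0.0906, -1.1794, -0.721, 0, -0.197, 0.072, -0.08, -0.102, -1.3268, -0.8112, 0, -0.2186, 0.0805, -0.0888, -0.1133, -1.4742, -0.9013, 0, -0.2186, 0.0805, -0.0888, -0.1133, -1.4742, -0.9013, 0, -0.2186, 0.0805, -0.0888, -0.1133, -1.4742, -0.9013, 0])

```text
t: 6.45
tool_pos: [0.5044, 0.123, 0.1546]
orientation: [1.062, 2.018, -0.531]
force: [-0.0, 0.2, -0.7]
opening: 0.0283
gripper_force: 24.9
```

```bash
python3 - <<'E'
from h import *
s=robot.read_state(); print(s['t'],s['q'].round(3),s['tool_pos'].round(4),s['opening']); R=Ro.from_rotvec(s['orientation']).as_matrix(); print(R.round(3).tolist(), 'grasp',(s['tool_pos']-.008*R[:,2]).round(4))
p,d,W=cap('wrist'); save('w3',p); np.save('w3.npy',W)
z=W[...,2]; m=(z>.035)&(z<.046)&(abs(W[...,0]-.5)<.09)&(abs(W[...,1]-.11)<.07); print(m.sum(),cv2.minAreaRect(W[m][:,:2].astype(np.float32)*1000))
print([(r['uv'],r['confidence'],near(W,r['uv'])) for r in robot.recognise('wrist','rack_cell')])
E
```

```text
6.45 [ 0.714  0.088  1.957 -0.931  1.375  0.443] [0.5044 0.123  0.1546] 0.028282190486405265
[[-0.348, 0.826, 0.444], [0.501, 0.564, -0.657], [-0.793, -0.006, -0.61]] grasp [0.5009 0.1283 0.1595]
7843 ((501.52874755859375, 110.64620971679688), (88.8256607055664, 128.0115966796875), 88.0721435546875)
[([305.3, 73.3], 0.66, array([0.4815, 0.1366, 0.0407]))]
```

View pics/w3.png

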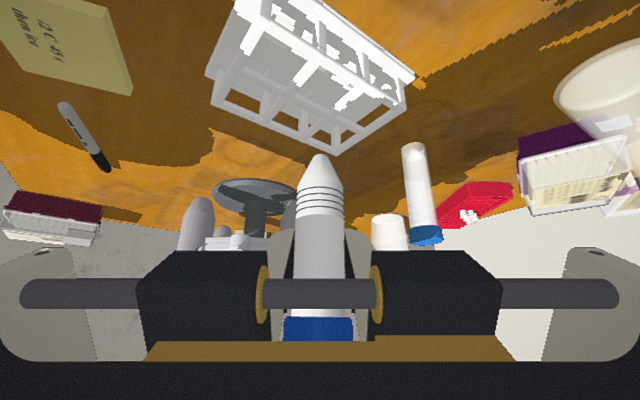

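```bash
python3 - <<'E'
from h import *
W=np.load('w3.npy'); s=robot.read_state(); R=Ro.from_rotvec(s['orientation']).as_matrix()
Z=W[150:250,290:350].reshape(-1,3); Z=Z[(abs(Z[:,0]-.5)<.03)&(abs(Z[:,1]-.128)<.03)]
v=np.array([R[0,2],R[1,2]]);v/=np.linalg.norm(v); l=np.array([-v[1],v[0]])
for lo in np.arange(.085,.15,.008):
    k=(Z[:,2]>lo)&(Z[:,2]<lo+.008)
    if k.sum()>10:
        b=(Z[k,:2])@l; a=Z[k,:2]@v; print(lo.round(3),k.sum(),np.percentile(b,[3,97]).mean().round(4),np.ptp(np.percentile(b,[3,97])).round(4),np.percentile(a,[3,97]).round(4))
print('min z',np.percentile(Z[:,2],1), 'cell',(np.array([.5027,.1295])@l).round(4),(np.array([.5027,.1295])@v).round(4),'grasp',(s['tool_pos']-.008*R[:,2])[:2]@l,(s['tool_pos']-.008*R[:,2])[:2]@v)
for w in ([.0022,.0013,0],[.0022,.0013,-.05],[.0022,.0013,-.085],[.0022,.0013,-.093]): print((R.T@np.array(w)).round(4))
E
```

```text
0.093 105 0.4857 0.011 [0.1693 0.1743]
0.101 211 0.4858 0.0164 [0.1662 0.1733]
0.109 329 0.4859 0.0228 [0.1629 0.1726]
0.117 556 0.4857 0.0265 [0.1621 0.1736]
0.125 590 0.4855 0.0265 [0.1621 0.1733]
0.133 605 0.4855 0.0263 [0.1619 0.1737]
0.141 743 0.4859 0.0328 [0.1619 0.182 ]
0.149 807 0.4857 0.0309 [0.1618 0.1733]
min z 0.09737541337034512 cell 0.4888 0.1749 grasp 0.487375440384218 0.1751636959775895
[-0.0001  0.0025  0.0001]
[0.0395 0.0027 0.0306]
[0.0673 0.0029 0.0519]
[0.0736 0.0029 0.0568]
```

Request:
move_arm(deltas=[0.0247, 0.0027, 0.0171, 0, 0, 0, 0, 0.0247, 0.0027, 0.0171, 0, 0, 0, 0, 0.0406, 0.0028, 0.0293, 0, 0, 0, 0, 0.0485, 0.0028, 0.0354, 0, 0, 0, 0, 0.0564, 0.0029, 0.0415, 0, 0, 0, 0, 0.0624, 0.003, 0.0461, 0, 0, 0, 0, 0.0683, 0.003, 0.0507, 0, 0, 0, 0, 0.0683, 0.003, 0.0507, 0, 0, 0, 0])

```text
t: 7.55
tool_pos: [0.5056, 0.125, 0.0688]
orientation: [1.059, 2.018, -0.533]
force: [0.2, 2.6, -1.6]
opening: 0.028
gripper_force: 25.0
```

```bash
python3 - <<'E'
from h import *
s=robot.read_state(); print(s['t'],s['force'],s['wrist_torque'],s['q'].round(3)); R=Ro.from_rotvec(s['orientation']).as_matrix(); print(R.round(3).tolist(), 'grasp',(s['tool_pos']-.008*R[:,2]).round(4))
E
```

```text
7.55 [ 0.2318315   2.63428915 -1.60453812] [0.90032416 0.35210034 0.21801316] [ 0.716  0.26   1.959 -0.968  1.276  0.587]
[[-0.349, 0.825, 0.445], [0.498, 0.565, -0.658], [-0.794, -0.008, -0.608]] grasp [0.502  0.1303 0.0737]
```

Request:
move_arm(deltas=[0.0045, 0.0006, 0.0024, 0, 0, 0, 0, 0.0045, 0.0006, 0.0024, 0, 0, 0, 0, 0.0045, 0.0006, 0.0024, 0, 0, 0, 0.4, 0.0045, 0.0006, 0.0024, 0, 0, 0, 0.65, 0.0045, 0.0006, 0.0024, 0, 0, 0, 0.65, 0.0045, 0.0006, 0.0024, 0, 0, 0, 0.65, 0.0045, 0.0006, -0.02, 0, 0, 0, 0.65, 0.0045, 0.0006, -0.06, 0, 0, 0, 0.65, 0.0045, 0.0006, -0.11, 0, 0, 0, 0.65, 0.0045, 0.0006, -0.15, 0, 0, 0, 0.65, 0.0045, 0.0006, -0.15, 0, 0, 0, 0.65])

```text
t: 8.93
tool_pos: [0.4381, 0.2288, 0.1588]
orientation: [1.059, 2.018, -0.527]
force: [0.9, 0.0, -0.2]
opening: 0.0606
gripper_force: 0.0
```

```bash
python3 - <<'E'
from k import *
s=robot.read_state(); print(s['t'],s['tool_pos'],s['force'])
p,d,W=cap('wrist'); save('w4',p); np.save('w4.npy',W)
hsv=cv2.cvtColor(p,cv2.COLOR_RGB2HSV)
b=(hsv[...,0]>95)&(hsv[...,0]<130)&(hsv[...,1]>100)&(abs(W[...,0]-.5)<.04)&(abs(W[...,1]-.13)<.04)
P=W[b]; print('cap',len(P),np.percentile(P,[3,50,97],axis=0).round(4).tolist()); T=P[P[:,2]>np.percentile(P[:,2],97)-.004]; print(cv2.minEnclosingCircle(T[:,:2].astype(np.float32)*1000),T.mean(0))
# tool-down over cap; y axis choices
for yy in ([.969,-.245,0],[-.969,.245,0],[.245,.969,0],[-.245,-.969,0]):
    R=frame([0,0,-1],yy); print(yy,[ik(R,pp,[.2,.2,1.6,0,1.4,0]) for pp in ([.5025,.13,.2],[.482,-.148,.2])])
E
```

```text
8.925 [0.43808722 0.22879882 0.15880334] [ 0.90442697  0.02263242 -0.21648189]
cap 725 [[0.4845, 0.12, 0.104], [0.4953, 0.1404, 0.1147], [0.5133, 0.1467, 0.1198]]
((501.3533935546875, 131.1125030517578), 17.49266242980957) [0.49874947 0.13424775 0.11876913]
[0.969, -0.245, 0] [(array([ 0.25, -0.04,  1.71,  0.  ,  1.47,  0.5 ]), 0.0), (array([-0.3 , -0.08,  1.74,  0.  ,  1.48, -0.05]), 0.0)]
[-0.969, 0.245, 0] [(array([ 0.25, -0.04,  1.71, -0.  ,  1.47, -2.64]), 0.0), (array([-0.03, -0.13,  1.83, -0.25,  1.43, -2.66]), 0.2304)]
[0.245, 0.969, 0] [(array([ 0.25, -0.04,  1.71, -0.  ,  1.47, -1.07]), 0.0), (array([-0.3 , -0.08,  1.74, -0.  ,  1.48, -1.62]), 0.0)]
[-0.245, -0.969, 0] [(array([ 0.25, -0.04,  1.71,  0.  ,  1.47,  2.07]), 0.0), (array([-0.3 , -0.08,  1.74, -0.  ,  1.48,  1.52]), 0.0)]
```

View pics/w4.png

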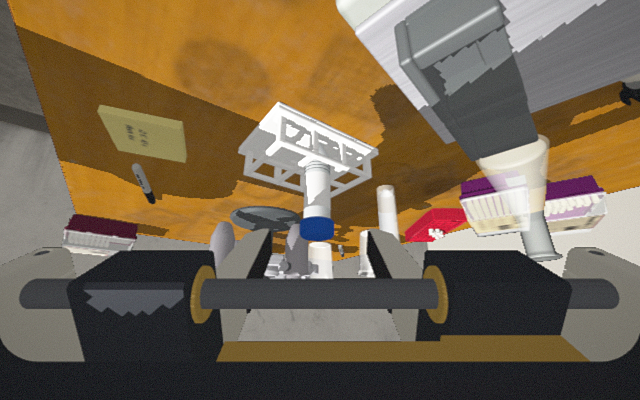

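```bash
python3 - <<'E'
from h import *
R=frame([0,0,-1],[.969,-.245,0]); print(cmd(R,[.5014,.1311,.19]))
E
```

```text
([-0.0895, -0.0023, 0.0764], [0.3838, 0.8625, 0.7903])
```

Request:
move_arm(deltas=[-0.03, 0, 0.005, 0.048, 0.108, 0.099, 0.6, -0.045, 0, 0.015, 0.096, 0.216, 0.198, 0.6, -0.055, -0.001, 0.025, 0.144, 0.323, 0.296, 0.6, -0.065, -0.001, 0.035, 0.192, 0.431, 0.395, 0.6, -0.072, -0.001, 0.045, 0.24, 0.539, 0.494, 0.6, -0.08, -0.002, 0.055, 0.288, 0.647, 0.593, 0.6, -0.085, -0.002, 0.066, 0.336, 0.755, 0.692, 0.6, -0.0895, -0.0023, 0.0764, 0.3838, 0.8625, 0.7903, 0.6, -0.0895, -0.0023, 0.0764, 0.3838, 0.8625, 0.7903, 0.6, -0.0895, -0.0023, 0.0764, 0.3838, 0.8625, 0.7903, 0.6])

```text
t: 10.22
tool_pos: [0.5003, 0.129, 0.1803]
orientation: [2.48, 1.927, -0.007]
force: [-0.9, 0.3, -0.2]
opening: 0.0558
gripper_force: 0.0
```

```bash
python3 - <<'E'
from h import *
s=robot.read_state(); print(s['t'],s['tool_pos'],s['q'].round(3))
p,d,W=cap('wrist'); save('w5',p)
hsv=cv2.cvtColor(p,cv2.COLOR_RGB2HSV)
b=(hsv[...,0]>95)&(hsv[...,0]<130)&(hsv[...,1]>100)&(abs(W[...,0]-.5)<.04)&(abs(W[...,1]-.13)<.04)
P=W[b]; T=P[P[:,2]>np.percentile(P[:,2],97)-.004]; c,r=cv2.minEnclosingCircle(T[:,:2].astype(np.float32)*1000); print(c,r,T.mean(0))
R=frame([0,0,-1],[.969,-.245,0]); print(cmd(R,[c[0]/1e3,c[1]/1e3,.111]))
E
```

```text
10.225 [0.50033751 0.12901735 0.18031545] [ 0.155 -0.064  1.777 -0.003  1.431  0.405]
(499.762451171875, 152.463134765625) 40.75510025024414 [0.48983207 0.1552201  0.29238612]
([0.0221, -0.006, 0.0775], [-0.0016, 0.0037, -0.0007])
```

Request:
move_arm(deltas=[0.0023, 0.0006, 0.03, 0, 0, 0, 0.6, 0.0023, 0.0006, 0.055, 0, 0, 0, 0.6, 0.0023, 0.0006, 0.0775, 0, 0, 0, 0.6, 0.0023, 0.0006, 0.0775, 0, 0, 0, 0.6, 0.0023, 0.0006, 0.0775, 0, 0, 0, 0, 0.0023, 0.0006, 0.0775, 0, 0, 0, 0, 0.0023, 0.0006, 0.0775, 0, 0, 0, 0, 0.0023, 0.0006, 0.0775, 0, 0, 0, 0, 0.0023, 0.0006, 0.0775, 0, 0, 0, 0], squeeze=15)

```text
t: 11.4
tool_pos: [0.5029, 0.1319, 0.1051]
orientation: [2.48, 1.927, -0.0]
force: [-0.1, 0.4, 6.5]
opening: 0.0349
gripper_force: 15.0
```

Request:
move_arm(deltas=[0, 0, -0.02, 0, 0, 0, 0, 0, 0, -0.06, 0, 0, 0, 0, 0, 0, -0.11, 0, 0, 0, 0, 0, 0, -0.15, 0, 0, 0, 0, -0.03, 0.004, -0.17, 0, 0, 0, 0, -0.08, 0.011, -0.17, 0, 0, 0, 0, -0.135, 0.019, -0.17, 0, 0, 0, 0, -0.19, 0.027, -0.17, 0, 0, 0, 0, -0.245, 0.035, -0.17, 0, 0, 0, 0, -0.295, 0.042, -0.17, 0, 0, 0, 0, -0.336, 0.048, -0.17, 0, 0, 0, 0, -0.336, 0.048, -0.17, 0, 0, 0, 0])

```text
t: 12.9
tool_pos: [0.4649, -0.2078, 0.274]
orientation: [-2.484, -1.923, 0.004]
force: [0.3, 0.6, -1.3]
opening: 0.0346
gripper_force: 15.0
```

```bash
python3 - <<'E'
from h import *
s=robot.read_state(); print(s['t'],s['tool_pos'],s['q'].round(3),s['opening'],s['orientation'])
p,d,W=cap('wrist'); save('w5',p); np.save('w5.npy',W); z=W[...,2]
m=(z>.118)&(z<.131)&(np.hypot(W[...,0]-.482,W[...,1]+.148)<.035); P=W[m][:,:2]
print(m.sum(), cv2.minEnclosingCircle(P.astype(np.float32)*1000)); v,u=np.where(m); print(u.min(),u.max(),v.min(),v.max())
print([(r['uv'],r['confidence'],near(W,r['uv'])) for l in ('bucket_mouth','tube_tip') for r in robot.recognise('wrist',l)])
E
```

```text
12.9 [ 0.46485445 -0.20779897  0.27395397] [-0.519 -0.13   1.669 -0.002  1.604 -0.266] 0.034617061108784236 [-2.48421411 -1.92261919  0.00443455]
1010 ((481.3009033203125, -147.15135192871094), 34.1031608581543)
299 341 99 164
[([317.6, 129.6], 0.8, array([ 0.4786, -0.145 ,  0.0428])), ([318.8, 245.9], 0.59, array([ 0.466 , -0.2004,  0.2884]))]
```

View pics/w5.png

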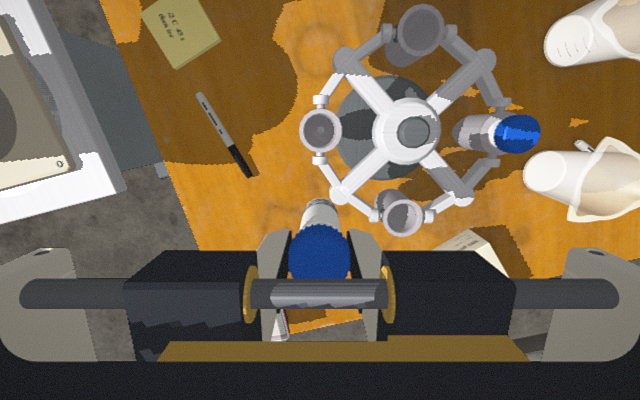

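```bash
python3 - <<'E'
from h import *
W=np.load('w5.npy'); s=robot.read_state(); R=Ro.from_rotvec(s['orientation']).as_matrix(); z=W[...,2]
c=np.array([.481,-.147])
for _ in range(6):
    d=W[...,:2]-c; r=np.hypot(d[...,0],d[...,1]); th=np.arctan2(d[...,1],d[...,0]); m=(z>.119)&(z<.130)&(r>.012)&(r<.025)
    bins=[d[m&(abs(np.angle(np.exp(1j*(th-a))))<np.pi/16)].mean(0) for a in np.arange(16)*np.pi/8]
    c=c+np.array(bins).mean(0)*1.5
print('mouth',c.round(4),m.sum(),np.hypot(*np.array(bins).T).round(4))
v,u=np.where(m);print('px',u.mean(),v.mean())
hub=W[100:165,385:440].reshape(-1,3);k=hub[(hub[:,2]>.132)&(hub[:,2]<.145)];print('knob',cv2.minEnclosingCircle(k[:,:2].astype(np.float32)*1e3),k.mean(0))
T=(W[190:290,285:355].reshape(-1,3)-s['tool_pos'])@R
T=T[(abs(T[:,1])<.022)&(abs(T[:,0])<.03)]
for lo in np.arange(-.03,.11,.01):
    k=(T[:,2]>lo)&(T[:,2]<lo+.01)
    if k.sum()>8: print(lo.round(3),k.sum(),'y',np.percentile(T[k,1],[4,96]).round(4),'x',np.percentile(T[k,0],[4,96]).round(4))
print(R.round(4).tolist())
E
```

```text
mouth [ 0.4809 -0.1447] 776 [0.0192 0.019  0.0191 0.02   0.0194 0.0191 0.019  0.019  0.019  0.0192
 0.0191 0.0199 0.0194 0.019  0.0193 0.019 ]
px 319.71907216494844 130.03221649484536
knob ((572.4818115234375, -170.03370666503906), 16.084003448486328) [ 0.57110193 -0.16919639  0.1398308 ]
-0.03 111 y [-0.0185  0.017 ] x [-0.0092  0.0041]
-0.02 2592 y [-0.0172  0.0153] x [-0.0137  0.0096]
-0.01 470 y [-0.0195  0.018 ] x [-0.0001  0.0116]
0.0 176 y [-0.0211  0.0199] x [-0.0005  0.011 ]
0.01 170 y [-0.0185  0.0161] x [0.0021 0.0083]
0.02 174 y [-0.0128  0.0118] x [0.0007 0.0083]
0.03 159 y [-0.0128  0.0121] x [0.0003 0.0083]
0.04 131 y [-0.0125  0.0119] x [0.0002 0.0085]
0.05 101 y [-0.0124  0.0124] x [-0.0004  0.0083]
0.06 112 y [-0.013   0.0124] x [-0.0004  0.0083]
0.07 64 y [-0.011   0.0114] x [0.0013 0.0082]
[[0.2469, 0.969, -0.0016], [0.969, -0.2469, -0.0008], [-0.0012, -0.0014, -1.0]]
```

Request:
move_arm(deltas=[0.035, 0, 0, 0, 0, 0, 0, 0.07, 0, 0.01, 0, 0, 0, 0, 0.07, 0, 0.03, 0, 0, 0, 0, 0.07, 0, 0.05, 0, 0, 0, 0, 0.07, 0, 0.06, 0, 0, 0, 0, 0.07, 0, 0.07, 0, 0, 0, 0, 0.07, 0, 0.078, 0, 0, 0, 0, 0.07, 0, 0.08, 0, 0, 0, 0, 0.07, 0, 0.08, 0, 0, 0, 0])

```text
t: 14.18
tool_pos: [0.483, -0.1379, 0.1946]
orientation: [2.48, 1.927, -0.003]
force: [-1.0, -1.2, -1.4]
opening: 0.0345
gripper_force: 15.0
```

```bash
python3 - <<'E'
from h import *
s=robot.read_state(); R=Ro.from_rotvec(s['orientation']).as_matrix(); print(s['t'],s['tool_pos'],'F tool',(R.T@s['force']).round(2),'T',(R.T@s['wrist_torque']).round(3))
p,d,W=cap('wrist'); 
T=(W[:300,200:440].reshape(-1,3)-s['tool_pos'])@R
for lo,hi in ((-.022,-.018),(-.018,-.01),(-.01,0),(0,.01),(.01,.02),(.02,.03)):
    k=(T[:,2]>lo)&(T[:,2]<hi)&(abs(T[:,1])<.019)&(abs(T[:,0])<.02)
    if k.sum()>8: print(lo,k.sum(),'y',np.percentile(T[k,1],[4,96]).round(4),'x',np.percentile(T[k,0],[4,96]).round(4))
t=np.load('w5.npy')
z=W[...,2]; d=W[...,:2]-[.481,-.1455]; r=np.hypot(d[...,0],d[...,1]); m=(z>.119)&(z<.13)&(r<.03); v,u=np.where(m); print('rim',m.sum(),u.min(),u.max(),v.min(),v.max()); P=((W[m]-s['tool_pos'])@R); print(np.percentile(P,[1,50,99],axis=0).round(4).tolist())
save('w6',cv2.resize(p[60:320,180:460],None,fx=2,fy=2))
E
```

```text
14.175 [ 0.48302216 -0.13786427  0.19457557] F tool [-1.37 -0.69  1.43] T [ 0.109 -0.295 -0.016]
-0.022 72 y [-0.0184  0.0186] x [-0.0065  0.0086]
-0.018 2572 y [-0.0168  0.0149] x [-0.0103  0.0129]
-0.01 410 y [-0.0183  0.0177] x [0.0031 0.0147]
0 139 y [-0.0184  0.0184] x [0.002  0.0141]
0.01 126 y [-0.0106  0.011 ] x [0.0054 0.011 ]
0.02 155 y [-0.0122  0.0114] x [0.0032 0.0107]
rim 849 293 346 187 234
[[-0.0164, -0.0218, 0.065], [0.0062, 0.0001, 0.0692], [0.0215, 0.0213, 0.0752]]
```

View pics/w6.png

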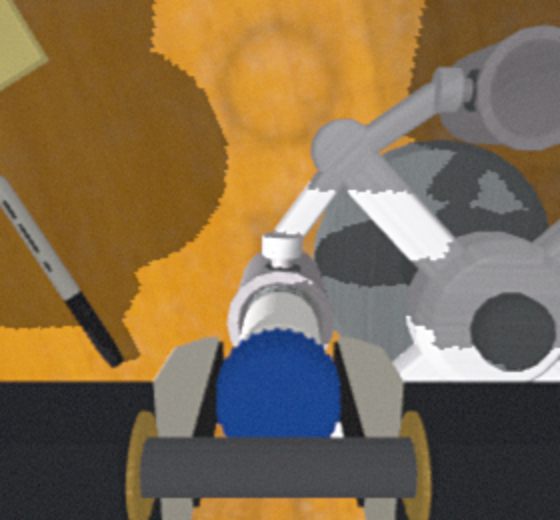

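```bash
cat > rim.py <<'E'
from h import *
from scipy.optimize import least_squares
s=robot.read_state(); R=Ro.from_rotvec(s['orientation']).as_matrix(); p,d,W=cap('wrist')
T=(W-s['tool_pos'])@R; z=W[...,2]; c=np.array([0.,0.])
for _ in range(5):
    dd=T[...,:2]-c; r=np.hypot(dd[...,0],dd[...,1]); th=np.arctan2(dd[...,1],dd[...,0])
    m=(z>.12)&(z<.13)&(r>.0155)&(r<.0235)&(abs(th)>.35)&(T[...,0]>-.01)
    P=T[m][:,:2]; c=least_squares(lambda c:np.hypot(*(P-c).T)-.0192,c,loss='soft_l1',f_scale=.001).x
print(s['t'],'bucket in tool',c.round(4),m.sum())
for lo,hi in ((-.016,-.008),(-.008,0),(.012,.02),(.02,.03),(.03,.04)):
    k=(T[...,2]>lo)&(T[...,2]<hi)&(abs(T[...,1])<.004)&(abs(T[...,0])<.02)&(z>.127); k[:, :280]=0
    if k.sum()>4: print(lo,k.sum(),'front x',np.median(T[k][:,0]).round(4))
F=(R.T@s['force']).round(2); print('F',F,s['tool_pos'],'joint')
E
python3 rim.py
```

```text
14.225 bucket in tool [-0.0059 -0.0002] 467
-0.016 659 front x 0.0028
-0.008 62 front x 0.0138
0.012 49 front x 0.0104
0.02 49 front x 0.0103
0.03 44 front x 0.01
F [-1.09 -0.33  1.92] [ 0.48311241 -0.13783734  0.19474706] joint
```

Request:
move_arm(deltas=[0, 0, 0.007, 0, 0, 0, 0, 0, 0, 0.014, 0, 0, 0, 0, 0, 0, 0.02, 0, 0, 0, 0, 0, 0, 0.02, 0, 0, 0, 0])

```text
t: 14.78
tool_pos: [0.4826, -0.1375, 0.1736]
orientation: [-2.48, -1.928, 0.004]
force: [0.4, -1.9, -1.3]
opening: 0.0344
gripper_force: 15.0
```

```bash
python3 rim.py
```

```text
14.775 bucket in tool [-0.0061  0.    ] 531
-0.016 659 front x 0.0029
-0.008 61 front x 0.014
0.012 43 front x 0.01
0.02 48 front x 0.0098
0.03 41 front x 0.0094
F [-1.76  0.9   1.26] [ 0.48263748 -0.13750038  0.17356694] joint
```

Request:
move_arm(deltas=[-0.002, 0, 0.006, 0, 0, 0, 0, -0.002, 0, 0.013, 0, 0, 0, 0, -0.002, 0, 0.019, 0, 0, 0, 0, -0.002, 0, 0.025, 0, 0, 0, 0, -0.002, 0, 0.025, 0, 0, 0, 0])

```text
t: 15.45
tool_pos: [0.4821, -0.1395, 0.1487]
orientation: [-2.48, -1.928, 0.004]
force: [0.5, -0.3, -1.2]
opening: 0.0345
gripper_force: 15.0
```

```bash
python3 rim.py
```

```text
15.45 bucket in tool [-0.0042  0.0001] 475
-0.016 662 front x 0.0027
-0.008 63 front x 0.0139
0.012 50 front x 0.0105
0.02 12 front x 0.0107
F [-0.2   0.61  1.18] [ 0.48207901 -0.1395247   0.1487056 ] joint
```

Request:
move_arm(deltas=[0, 0, 0.002, 0, 0, 0, 0, 0, 0, 0.004, 0, 0, 0, 0, 0, 0, 0.005, 0, 0, 0, 0, 0, 0, 0.005, 0, 0, 0, 0])

```text
t: 16.0
tool_pos: [0.4824, -0.1397, 0.1444]
orientation: [2.48, 1.928, -0.003]
force: [0.0, -0.3, -0.7]
opening: 0.0345
gripper_force: 15.0
```

Request:
move_arm(deltas=[0, 0, 0.001, 0, 0, 0, 0, 0, 0, 0.002, 0, 0, 0, 0, 0, 0, 0.003, 0, 0, 0, 0, 0, 0, 0.003, 0, 0, 0, 0])

```text
t: 16.5
tool_pos: [0.4835, -0.1403, 0.1432]
orientation: [2.478, 1.926, -0.001]
force: [-1.4, -1.5, 9.2]
opening: 0.0343
gripper_force: 15.0
```

```bash
cat > capz.py <<'E'
from h import *
s=robot.read_state(); R=Ro.from_rotvec(s['orientation']).as_matrix(); p,d,W=cap('wrist')
hsv=cv2.cvtColor(p,cv2.COLOR_RGB2HSV); b=(hsv[...,0]>95)&(hsv[...,0]<130)&(hsv[...,1]>100)
for nm,c in (('target',(.481,-.1465)),('loaded',(.664,-.194))):
    k=b&(np.hypot(W[...,0]-c[0],W[...,1]-c[1])<.03)&(W[...,2]>.13)&(W[...,2]<.2)
    if k.sum()>50:
        top=k&(W[...,2]>np.percentile(W[k][:,2],90)-.003); print(nm,k.sum(),'top z',np.median(W[top][:,2]).round(4),np.array(cv2.minEnclosingCircle(W[top][:,:2].astype(np.float32)*1e3)[0]).round(1),((W[top]-s['tool_pos'])@R).mean(0).round(4))
print(s['t'],s['tool_pos'],s['force'].round(2),s['opening'])
E
python3 capz.py; python3 rim.py
```

```text
target 2853 top z 0.1576 [ 482.3 -141.9] [ 0.0005 -0.001  -0.0144]
loaded 727 top z 0.1553 [ 654.3 -182.5] [ 0.0007  0.1748 -0.0118]
16.5 [ 0.48346635 -0.14025813  0.14320977] [-1.39 -1.52  9.19] 0.034348212734024185
16.55 bucket in tool [-0.0038 -0.0012] 462
-0.016 661 front x 0.0026
-0.008 61 front x 0.0139
0.012 35 front x 0.0105
F [-1.06 -1.42 -8.55] [ 0.48348101 -0.14025293  0.14321334] joint
```

Request:
move_arm(deltas=[0, 0, 0, 0, 0, 0, 0.42, 0, 0, 0, 0, 0, 0, 0.5, 0, 0, 0, 0, 0, 0, 0.5, 0, 0, 0, 0, 0, 0, 0.5, 0, 0, 0, 0, 0, 0, 0.5, 0, 0, 0, 0, 0, 0, 0.5, 0, 0, 0, 0, 0, 0, 0.5, 0, 0, 0, 0, 0, 0, 0.5])

```text
t: 17.6
tool_pos: [0.4824, -0.1397, 0.1415]
orientation: [2.48, 1.928, -0.003]
force: [0.4, 1.6, -0.5]
opening: 0.0466
gripper_force: 0.0
```

```bash
python3 capz.py; python3 rim.py
```

```text
target 2586 top z 0.1577 [ 477.9 -143.9] [-0.0002  0.0002 -0.0162]
loaded 564 top z 0.1532 [ 653.1 -181.8] [ 0.0002  0.1752 -0.0121]
17.6 [ 0.48243873 -0.13965375  0.14146465] [ 0.39  1.61 -0.45] 0.04663758245356327
17.65 bucket in tool [-0.0041  0.0001] 716
-0.016 245 front x 0.0084
-0.008 69 front x 0.0118
0.012 26 front x 0.0086
F [0.41 0.05 0.27] [ 0.48245775 -0.13965321  0.14146771] joint
```

Request:
move_arm(deltas=[0, 0, -0.0065, 0, 0, 0, 0.5, 0, 0.004, -0.0065, 0, 0, 0, 0.5, 0, 0.006, -0.0065, 0, 0, 0, 0.5, 0, 0.008, -0.0065, 0, 0, 0, 0.5, 0, 0.01, -0.0065, 0, 0, 0, 0.5, 0, 0.012, -0.0065, 0, 0, 0, 0.5, 0, 0.014, -0.0065, 0, 0, 0, 0.5, 0, 0.016, -0.0065, 0, 0, 0, 0.5, 0, 0.0175, -0.0065, 0, 0, 0, 0.5, 0, 0.0188, -0.0065, 0, 0, 0, 0.5, 0, 0.0188, -0.0065, 0, 0, 0, 0.5, 0, 0.0188, -0.0065, 0, 0, 0, 0.5])

```text
t: 19.2
tool_pos: [0.5006, -0.1443, 0.1479]
orientation: [2.48, 1.928, -0.003]
force: [-0.4, -0.8, 0.4]
opening: 0.0465
gripper_force: 0.3
```

```bash
cat > tilt.py <<'E'
from h import *
s=robot.read_state(); p,d,W=cap('wrist'); hsv=cv2.cvtColor(p,cv2.COLOR_RGB2HSV); b=(hsv[...,0]>95)&(hsv[...,0]<130)&(hsv[...,1]>100)
e=np.array([.969,-.245]); u=(W[...,:2]-[.481,-.1465])@e; w=(W[...,:2]-[.481,-.1465])@np.array([.245,.969])
k=b&(abs(u)<.05)&(abs(w)<.03)&(W[...,2]>.13)&(W[...,2]<.19); P=np.stack([u[k],w[k],W[k][:,2]],1)
f=P[P[:,1]<.012]; A=np.c_[f[:,0],f[:,1],np.ones(len(f))]; c=np.linalg.lstsq(A,f[:,2],rcond=None)[0]
r=f[:,2]-A@c; g=abs(r)<.002; c=np.linalg.lstsq(A[g],f[g,2],rcond=None)[0]
print('top slope ang',np.arctan(-c[0]).round(3),np.arctan(c[1]).round(3),'centre',f[g].mean(0).round(4),g.sum(),s['t'],s['tool_pos'].round(4),s['force'].round(2))
E
python3 tilt.py
```

```text
top slope ang 0.288 -0.016 centre [0.0168 0.0015 0.1543] 1289 19.2 [ 0.5006 -0.1443  0.1479] [-0.38 -0.77  0.38]
```

Request:
move_arm(deltas=[0, 0.0012, 0, 0, 0, 0, 0.5, 0, 0.0025, 0, 0, 0, 0, 0.5, 0, 0.0025, 0, 0, 0, 0, 0.5])

```text
t: 19.62
tool_pos: [0.5032, -0.1449, 0.148]
orientation: [2.48, 1.928, -0.003]
force: [-1.8, 0.9, 1.2]
opening: 0.0464
gripper_force: 0.7
```

```bash
python3 tilt.py; python3 - <<'E'
from h import *
p,d,W=cap('wrist'); save('w7',cv2.resize(p[60:320,180:460],None,fx=2,fy=2)); np.save('w7.npy',W)
E
```

```text
top slope ang 0.336 -0.017 centre [0.0203 0.0011 0.1525] 1097 19.625 [ 0.5032 -0.1449  0.148 ] [-1.75  0.87  1.23]
```

View pics/w7.png

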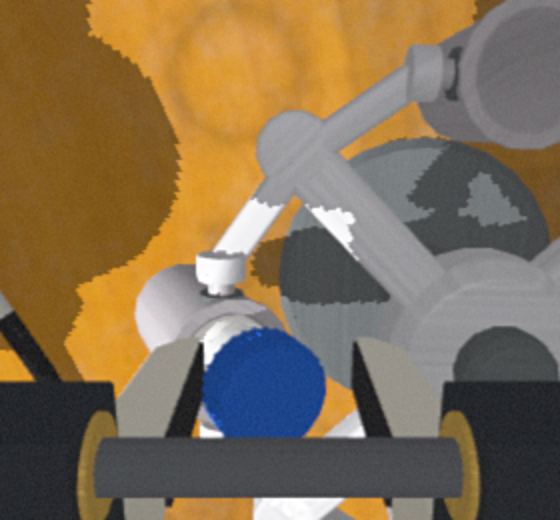

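Request:
move_arm(deltas=[0, 0.0015, -0.001, 0, 0, 0, 0.5, 0, 0.003, -0.001, 0, 0, 0, 0.5, 0, 0.004, -0.001, 0, 0, 0, 0.5, 0, 0.004, -0.001, 0, 0, 0, 0.5])

```text
t: 20.23
tool_pos: [0.507, -0.1459, 0.1489]
orientation: [2.48, 1.928, -0.003]
force: [-0.5, 0.4, 1.0]
opening: 0.047
gripper_force: 0.6
```

```bash
python3 tilt.py
```

```text
top slope ang 0.416 -0.019 centre [0.0243 0.0004 0.1495] 842 20.225 [ 0.507  -0.1459  0.1489] [-0.5   0.41  0.95]
```

Request:
move_arm(deltas=[0, -0.002, 0, 0, 0, 0, 0.5, 0, -0.004, 0, 0, 0, 0, 0.5, 0, -0.006, 0, 0, 0, 0, 0.5, 0, -0.008, 0, 0, 0, 0, 0.5, 0, -0.01, 0, 0, 0, 0, 0.5, 0, -0.012, 0, 0, 0, 0, 0.5, 0, -0.014, 0, 0, 0, 0, 0.5, 0, -0.016, 0, 0, 0, 0, 0.5, 0, -0.018, 0, 0, 0, 0, 0.5, 0, -0.02, 0, 0, 0, 0, 0.5, 0, -0.0225, 0, 0, 0, 0, 0.5, 0, -0.0253, 0, 0, 0, 0, 0.5])

```text
t: 21.78
tool_pos: [0.4823, -0.1396, 0.149]
orientation: [2.48, 1.928, -0.003]
force: [-0.7, -0.6, -0.0]
opening: 0.0463
gripper_force: 0.0
```

Request:
move_arm(deltas=[0, 0, 0, 0, 0, 0, 0.6, 0, 0, 0, 0, 0, 0, 0.6, 0, 0, -0.02, 0, 0, 0, 0.6, 0, 0, -0.05, 0, 0, 0, 0.6, -0.03, 0, -0.08, 0, 0, 0, 0.6, -0.06, 0, -0.1, 0, 0, 0, 0.6, -0.06, 0, -0.1, 0, 0, 0, 0.6, -0.06, 0, -0.1, 0, 0, 0, 0.6])

```text
t: 22.78
tool_pos: [0.4676, -0.1972, 0.2483]
orientation: [-2.48, -1.927, 0.003]
force: [0.7, 0.3, 0.1]
opening: 0.0558
gripper_force: 0.0
```

```bash
python3 tilt.py; python3 capz.py; python3 - <<'E'
from h import *
p,d,W=cap('wrist'); save('w8',p)
E
```

```text
top slope ang 0.034 0.01 centre [ 0.0009 -0.0002  0.1577] 1088 22.775 [ 0.4676 -0.1972  0.2483] [0.7  0.29 0.12]
target 1306 top z 0.1578 [ 481.9 -145.1] [0.054  0.0016 0.0901]
loaded 1700 top z 0.1575 [ 664.2 -194.7] [0.0508 0.1891 0.09  ]
22.825 [ 0.46749709 -0.19681254  0.24792497] [0.15 0.01 0.18] 0.05568571253478805
```

View pics/w8.png

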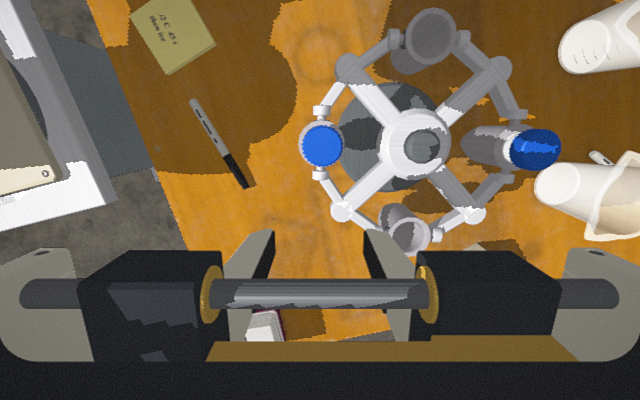

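Request:
move_arm(deltas=[0, 0, 0, 0, 0, 0, 0.6, 0, 0, 0, 0, 0, 0, 0.6, 0, 0, 0, 0, 0, 0, 0.6, 0, 0, 0, 0, 0, 0, 0.6, 0, 0, 0, 0, 0, 0, 0.6, 0, 0, 0, 0, 0, 0, 0.6, 0, 0, 0, 0, 0, 0, 0.6, 0, 0, 0, 0, 0, 0, 0.6, 0, 0, 0, 0, 0, 0, 0.6, 0, 0, 0, 0, 0, 0, 0.6, 0, 0, 0, 0, 0, 0, 0.6, 0, 0, 0, 0, 0, 0, 0.6])

```text
t: 24.42
tool_pos: [0.4678, -0.1976, 0.2491]
orientation: [2.48, 1.928, -0.003]
force: [-0.1, 1.0, -0.8]
opening: 0.0561
gripper_force: 0.0
```

```bash
python3 tilt.py; python3 tilt.py; python3 tilt.py; python3 -c "
from plant import robot
print(robot.close_job())"
```

```text
top slope ang 0.024 0.004 centre [ 0.0009 -0.0004  0.1577] 1061 24.425 [ 0.4678 -0.1976  0.2491] [-0.09  1.   -0.83]
top slope ang 0.024 0.011 centre [ 0.0008 -0.0005  0.1577] 1065 24.475 [ 0.4678 -0.1976  0.249 ] [ 0.31 -0.52  1.11]
top slope ang 0.024 0.008 centre [ 0.0007 -0.0005  0.1577] 1065 24.525 [ 0.4678 -0.1976  0.249 ] [ 0.47 -0.49  0.12]
the job is handed in; nothing more can be done
None
```

I seated the tube in the bucket opposite the loaded one, tipped that bucket past 20° (measured at 0.42 rad or more), and let it hang back plumb and at rest with the tube still home; I handed the job in at about 24.5 s, and no verdict came back.

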